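Put thread and tape back on their stands

ROBOT

A 7-joint arm with a two-finger parallel gripper is mounted at the origin on the work surface. World frame = base frame: x ahead of the robot, y to its left, z up, the work surface at z = 0. Lengths are in m, angles in degrees, forces in N, time in s.
With the tool pointing down it reaches from about 0.425 to 1.025 m from the base axis. Payload 9.4 kg.
Tool frame: the origin (TCP) lies between the finger pads; the fingertips stand 8 mm ahead of it and the grasp point (between the pads) lies 11 mm behind it; z points along the fingers, y is the direction in which the jaws open and shut (so a half turn about z gives the same grasp; the last joint's range is limited). The gripper opens to 85 mm and grips with 20 to 120 N. Pads are 22 mm wide; open, the fingers measure 114 mm over their backs; the gripper's body (76 mm by 85 mm) begins 54 mm behind the grasp point. The pads swing forward as they close: fully open they stand 13 mm farther back than shut.
Start: joints at [69.689, 34.337, -0.143, 91.639, 0.103, 54.024, -4.572], TCP at [0.199, -0.697, 0.239] pointing down, gripper open.
Joint ranges: [-147.43, 147.43], [-19.82, 112.94], [-74.19, 73.91], [6.32, 146.72], [-59.91, 239.91], [6.04, 106.73], [-150.56, 150.56]. Speed limits (degrees/s): [127.2, 127.2, 172.46, 172.46, 180, 180, 180].

INTERFACE

Orientations are given as a 3x3 rotation matrix whose columns are the frame's x, y, z axes.
In Python, from plant import bot gives the robot as it stands.
- The arm moves only by the tool apply_moves, never from a script. Its argument "deltas" is a list of rows, each a list of 7 numbers: the closure, from -1 (fully open) to 1 (shut), then the shift along the world's x, y, z in m, then the turn, a rotation vector about the world's x, y, z in rad. A call has 1 to 12 rows; each row is the pose to reach, as a shift and turn from the pose commanded when the call began; what a row does not reach only later rows make up. A row lasts 1/12 s, in which the tool goes at most 41.7 mm and 7.16 degrees, less where a joint would pass 70% of its speed; a pose out of reach is approached as far as the arm can. A call with a gripper value outside its range is refused whole. The fingers move at their own pace and stop on an object; the grip force is fixed at half the most. Time passes only in rows, so rows that repeat a pose let the fingers close. It gives the time, the measured TCP pose, the force and the opening at its end, in the units of the state.
- bot.get_obs(): the state, without advancing time (a new reading comes with each control period).
- bot.capture(name): name is "scene" or "top" or "wrist"; returns the picture (384x512x3 uint8, blue, green, red); there is no depth.
- bot.camera_info(name): a dict with "fov_y" (degrees; the focal length in pixels is half the picture's height over the tangent of half this angle, whatever the lens; pixels are square), "cx", "cy" (the principal point, pixels), "T" (4x4, takes a point from camera to world coordinates); the wrist camera has in their place "hand_eye" (4x4, takes a point from camera to tool coordinates, whose origin is the TCP and whose axes are the flange's). Camera axes: x right, y up, looking along -z (the intrinsics and any distortion apply to the point x, -y, -z); pixel columns grow to the right and rows downward; lengths in m; the calibration is good to about 2 mm. A picture is of the moment at which its call begins: read the wrist's pose just before it. camera_info takes no time and is no camera call.
- bot.close_job(): hands the job in, once; it reports no verdict.
The state is a dict: "time_s": time; "q": joint angles; "joint_velocities": joint speeds; "joint_efforts": joint torques, N m; "eef_pos": TCP position; "eef_rot": TCP orientation; "contact_force": force on the tool from outside, world axes, zero at the start; "moment": the same for the moment, N m; "grip_width": finger opening in m.
Only numpy, scipy, OpenCV 4.12 (cv2) and the standard library are available. Lean on these libraries where they do the work, as an engineer would, in place of code of your own. Each camera call takes 0.05 s, during which the arm holds its last target. There are 200 camera calls.

TASK

Get the craft table ready for the next class by putting the thread and tape back on their stands. On the three-spindle thread stand the tapered thread cone goes on the left-hand spindle (left as seen from the robot), the tall straight tube of thread on the right-hand one and the short flanged reel on the spindle between them; on the single tape post the large roll of tape goes at the bottom and the small roll on top of it. Lower each one all the way down instead of letting it drop, leave everything upright and released, and do not disturb the glue bottle, the bead dish or the tin.

Things in the scene. Friction and masses are not known exactly. Their poses are not given: they have to be found in the camera images.
- thread_stand: Fixed wooden stand: board 80 (x) by 250 (y) mm, top 18 mm above the table, with three upright dowels (spindles) 10 mm in diameter, 65 mm tall above the board, tips slightly tapered. Origin: centre of the underside; z up. Spindles on its y axis at +85 mm (left seen from the robot), 0 (middle) and -85 mm (right). Turned at most 15 degrees; may stand on either side of the table.
- tape_post: Fixed wooden tape post: round base of 110 mm diameter, its top 18 mm above the table (the rim is bevelled), with one upright round dowel of 12 mm diameter, 72 mm tall above the base, tip slightly tapered, on the axis. Origin: centre of the underside, on the table; z up.
- cone: Loose cone of cream thread on a hollow black plastic core, standing upright: 90 mm high, 62 mm diameter at the foot tapering evenly to 49 mm at the top, open right through (bore 38 mm at the foot, 25 mm at the top). About 0.12 kg. Origin: centre of the underside; z up along its axis.
- tube: Loose tall straight tube of dark thread on a cardboard core, standing upright: 100 mm high, 44 mm diameter, bore 26 mm right through. About 0.11 kg. Origin: centre of the underside; z up along its axis.
- reel: Loose short reel of cream thread with grey plastic end flanges, standing upright: 60 mm high, 41 mm diameter, bore 24 mm right through. About 0.06 kg. Origin: centre of the underside; z up along its axis.
- large_roll: Loose large roll of paper tape on a cardboard core, lying flat (bore upright): 62 mm diameter, 36 mm high, bore 26 mm right through. About 0.10 kg. Origin: centre of the underside; z up along its axis.
- small_roll: Loose small roll of paper tape on a cardboard core, lying flat (bore upright): 48 mm diameter, 28 mm high, bore 26 mm right through. About 0.05 kg. Origin: centre of the underside; z up along its axis.
- glue_bottle: Bystander, leave alone: white glue bottle with a yellow cap, standing, 42 mm diameter, 120 mm high, at the far left of the work. Origin: centre of the underside.
- bead_dish: Bystander, leave alone: small glass dish of wooden beads, 74 mm diameter, 32 mm high, beyond the gap between the two stands. Origin: centre of the underside.
- tin: Bystander, leave alone: flat metal pencil tin 72 (x) by 172 (y) by 26 mm high, at the far right of the work. Origin: centre of the underside.

How it is judged:
By the outcome, as a careful person would: the job done as asked, in the order asked, and still so for the second after the job is handed in, with the robot touching nothing.
It also fails if it takes over 109 s, if anything falls off the work surface, if the arm or the gripper's body presses on something with over 40 N, if the wrist force passes 120 N, or if a joint passes its speed limit or range.

## Working session

There is one attempt and no reset: what is moved stays moved. The work goes in short steps, Python scripts to look and compute and a tool call to move; the robot and the scene stay as the last step left them, time stands still between calls to the robot, and variables do not carry over. Pictures are saved under pics/ and viewed, about 12 in all and at most 16, crops included, and the job is handed in when it is done.

Besides the shell and the picture viewer there is one more tool, called by a JSON object that holds its "api" and its "payload". apply_moves: Moves the arm, as the interface text tells. Its arguments: {"type":"object","properties":{"deltas":{"type":"array"}},"required":["deltas"]}

```bash
mkdir -p pics; ls; python3 - <<'E'
from plant import bot
import cv2,numpy as np
np.set_printoptions(precision=4,suppress=True)
o=bot.get_obs()
for k,v in o.items(): print(k,np.array(v))
for n in("scene","top","wrist"):
    print(n,bot.camera_info(n)); cv2.imwrite(f"pics/{n}0.png",bot.capture(n))
E
```

```text
pics
time_s 0.0
q [69.6888 34.3861 -0.1454 91.6815  0.1029 54.0237 -4.5733]
joint_velocities [-0.0118 -0.0371  0.1044  0.0568  0.0464 -0.0633 -0.0779]
joint_efforts [ -0.0005 -77.6447   1.5649 -25.8002   0.0123   0.009    0.    ]
eef_pos [ 0.1987 -0.6968  0.2384]
eef_rot [[ 0.9617  0.2743 -0.0006]
 [ 0.2743 -0.9617  0.0015]
 [-0.0001 -0.0016 -1.    ]]
contact_force [-0.7467 -0.0814 -0.0738]
moment [-0.0251 -0.0288  0.0398]
grip_width 0.0853893831410138
scene {'fov_y': 50.83856292750401, 'cx': 261.91636439725073, 'cy': 191.64127767131453, 'T': array([[-0.7213, -0.593 ,  0.3579,  0.9596],
       [ 0.6926, -0.6187,  0.3707,  0.4557],
       [ 0.0016,  0.5153,  0.857 ,  1.0887],
       [ 0.    ,  0.    ,  0.    ,  1.    ]])}
top {'fov_y': 52.91223289626952, 'cx': 258.5752561839934, 'cy': 186.98740635184174, 'T': array([[-0.0227,  0.9856, -0.1674,  0.3225],
       [-0.9996, -0.0247, -0.0099, -0.0189],
       [-0.0139,  0.1671,  0.9858,  1.2545],
       [ 0.    ,  0.    ,  0.    ,  1.    ]])}
wrist {'fov_y': 68.69935822486762, 'cx': 251.91973251539602, 'cy': 191.38036407350054, 'hand_eye': array([[-0.    ,  0.9625,  0.2713,  0.0682],
       [ 1.    , -0.    ,  0.0002, -0.0003],
       [ 0.0002,  0.2713, -0.9625, -0.1352],
       [ 0.    ,  0.    ,  0.    ,  1.    ]])}
```

View pics/top0.png

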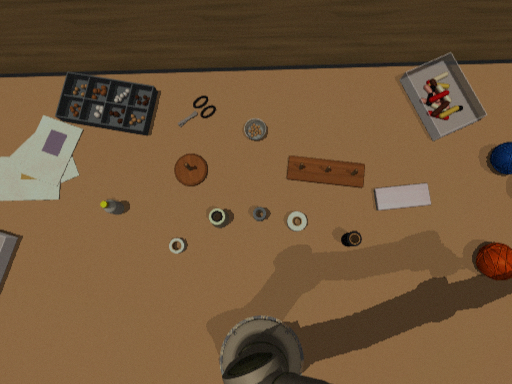

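View pics/scene0.png

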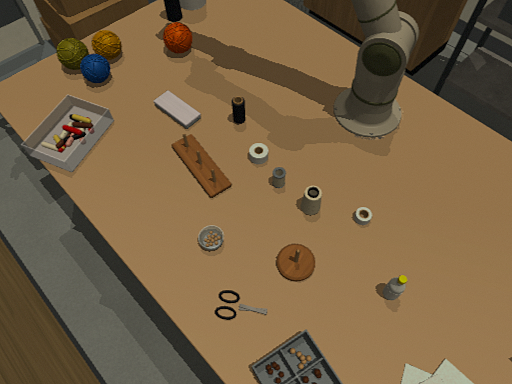

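The top view shows, left to right: small roll (177,245), cone (217,216), reel (260,213), large roll (297,221) and tube (351,239). The tape post is at (191,169) and the stand at (326,171). The scene view agrees with this.

```bash
cat > h.py <<'E'
import numpy as np,cv2
from plant import bot
np.set_printoptions(precision=4,suppress=True)
def cam(n,o=None):
    c=bot.camera_info(n); f=192/np.tan(np.radians(c['fov_y']/2))
    if n=='wrist':
        o=o or bot.get_obs(); T=np.eye(4); T[:3,:3]=o['eef_rot']; T[:3,3]=o['eef_pos']; T=T@np.array(c['hand_eye'])
    else: T=np.array(c['T'])
    return f,c['cx'],c['cy'],T
def ray(C,u,v,z):
    f,cx,cy,T=C; d=T[:3,:3]@np.array([(u-cx)/f,-(v-cy)/f,-1]); p=T[:3,3]
    return p+d*(z-p[2])/d[2]
def proj(C,P):
    f,cx,cy,T=C; q=np.linalg.inv(T)@np.append(P,1); return np.array([cx+f*q[0]/-q[2],cy+f*q[1]/q[2]])
E
python3 - <<'E'
from h import *
t=cam('top');s=cam('scene')
for n,a,b,z in [('small',(177,245),(363.5,214),.028),('cone',(217,214),(313,191),.09),('reel',(260,212),(279,172),.06),('large',(297,221),(259,151),.036),('tube',(349,238),(238,101),.1),
 ('post',(186,166),(297,252),.09),('glue',(104,203),(403,279),.12),('dish',(255,129),(210,235),.03),('tin',(402,197),(177,108),.026),('sl',(294,167),(213,174),.083),('sm',(325,168),(198,154),.083),('sr',(354,171),(185,136),.083),('postbase',(191,169),(296,262),.018)]:
    print(n,ray(t,*a,z)[:2],ray(s,*b,z)[:2])
E
```

```text
small [0.3517 0.2549] [0.3526 0.2612]
cone [0.4404 0.1207] [0.4344 0.1242]
reel [ 0.4465 -0.0095] [ 0.4436 -0.0037]
large [ 0.4177 -0.1253] [ 0.4204 -0.1169]
tube [ 0.3588 -0.2713] [ 0.3618 -0.2784]
post [0.5918 0.2161] [0.6045 0.2224]
glue [0.4783 0.4539] [0.4775 0.4606]
dish [0.725  0.0008] [ 0.7257 -0.0007]
tin [ 0.4871 -0.4645] [ 0.4937 -0.4566]
sl [ 0.5816 -0.1185] [ 0.6023 -0.1246]
sm [ 0.5759 -0.2142] [ 0.5879 -0.2129]
sr [ 0.5642 -0.3031] [ 0.573  -0.2961]
postbase [0.598  0.2141] [0.6027 0.2243]
```

{"api": "apply_moves", "payload": {"deltas": [[-1,0.02,0.04,0.03,0,0,0.12],[-1,0.04,0.08,0.06,0,0,0.24],[-1,0.06,0.12,0.09,0,0,0.36],[-1,0.08,0.15,0.1,0,0,0.48],[-1,0.1,0.19,0.1,0,0,0.6],[-1,0.12,0.23,0.1,0,0,0.72],[-1,0.14,0.26,0.1,0,0,0.84],[-1,0.16,0.3,0.1,0,0,0.96],[-1,0.18,0.34,0.1,0,0,1.08],[-1,0.2,0.38,0.1,0,0,1.2],[-1,0.22,0.42,0.1,0,0,1.29],[-1,0.24,0.46,0.1,0,0,1.29]]}}

```text
time_s: 1.15
eef_pos: [0.419, -0.2754, 0.3393]
eef_rot: [[-0.003, 1.0, 0.0], [1.0, 0.003, -0.0], [-0.0, 0.0, -1.0]]
contact_force: [0.2, -0.1, -0.6]
grip_width: 0.0857
```

```bash
python3 - <<'E'
from h import *
import pickle
o=bot.get_obs(); im=bot.capture('wrist'); cv2.imwrite('pics/w1.png',im); pickle.dump(o,open('w1.pkl','wb')); print(o['time_s'],o['eef_pos'],o['q'])
E
```

```text
1.15 [ 0.419  -0.2754  0.3393] [ 47.958   14.0432 -26.1642 112.0554   7.4766  55.5113  18.3697]
```

{"api": "apply_moves", "payload": {"deltas": [[-1,0,0.04,0.0,0,0,0],[-1,0,0.08,0,0,0,0],[-1,0,0.12,0,0,0,0],[-1,0,0.16,0,0,0,0],[-1,0,0.2,0,0,0,0],[-1,0,0.24,0,0,0,0],[-1,0,0.28,0,0,0,0],[-1,0,0.32,0,0,0,0],[-1,0,0.36,0,0,0,0],[-1,0,0.38,0,0,0,0],[-1,0,0.38,0,0,0,0],[-1,0,0.38,0,0,0,0]]}}

```text
time_s: 2.2
eef_pos: [0.4186, 0.1034, 0.3391]
eef_rot: [[0.0, 1.0, -0.0], [1.0, -0.0, -0.0], [-0.0, -0.0, -1.0]]
contact_force: [0.7, -0.3, 0.4]
grip_width: 0.0858
```

```bash
python3 - <<'E'
from h import *
import pickle
o=bot.get_obs(); im=bot.capture('wrist'); cv2.imwrite('pics/w2.png',im); pickle.dump(o,open('w2.pkl','wb')); print(o['time_s'],o['eef_pos'],o['q'])
E
```

```text
2.2 [0.4186 0.1034 0.3391] [ 14.4437   9.8951 -41.0818 118.807    8.0193  53.9932 -30.9697]
```

View pics/w1.png

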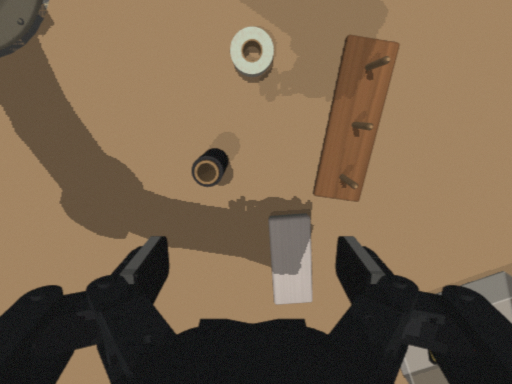

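View pics/w2.png

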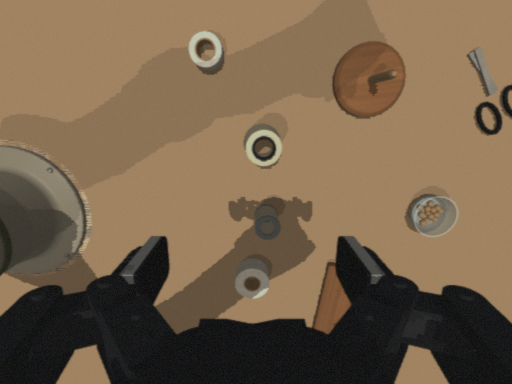

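w1 shows the tube top at (207,172), the large roll at (252,48), and the spindle tips at about (386,62), (370,127) and (354,186). The board corners are at (347,36), (398,43), (358,200) and (315,193). w2 shows the small roll at (206,48), the cone top at (264,147), the reel top at (267,228), the post tip at (393,74) and the post base at (368,79).

```bash
python3 - <<'E'
from h import *
import pickle
I={n:cv2.imread(f'pics/{n}.png') for n in('w1','w2')}
C={n:cam('wrist',pickle.load(open(n+'.pkl','rb'))) for n in I}
for nm,n,u,v,z in [('tube','w1',207,172,.1),('large','w1',252,48,.036),('sl','w1',387,62,.083),('sm','w1',371,127,.083),('sr','w1',355,187,.083),
 ('small','w2',206,48,.028),('cone','w2',264,147,.09),('reel','w2',267,228,.06),('large2','w2',252,281,.036),('posttip','w2',394,74,.09)]:
    print(nm,ray(C[n],u,v,z)[:2])
# wood masks: board and base tops
for nm,n,(a,b) in [('board','w1',(300,25)),('base','w2',(325,30))]:
    im=I[n]; hsv=cv2.cvtColor(im,cv2.COLOR_BGR2HSV)
    s={'board':(300,30,110,180),'base':(325,35,90,90)}[nm]
    x,y,w,h=s; print(nm,hsv[y+h//2,x+w//2-20:x+w//2+25:6].tolist(), hsv[y+5,x+2])
    m=cv2.inRange(hsv,(0,140,30),(13,255,255)); k=np.zeros_like(m); k[y:y+h,x:x+w]=m[y:y+h,x:x+w]
    k=cv2.morphologyEx(k,cv2.MORPH_OPEN,np.ones((5,5)))
    c=max(cv2.findContours(k,0,2)[0],key=cv2.contourArea)
    if nm=='board':
        P=np.array([ray(C[n],*p,.018)[:2] for p in c[:,0]],np.float32); r=cv2.minAreaRect(P); print(r, cv2.contourArea(c))
    else:
        P=np.array([ray(C[n],*p,.015)[:2] for p in c[:,0]],np.float32); print(cv2.minEnclosingCircle(P),cv2.fitEllipse(P))
v=I['w1'][30:210,180:410]; w=I['w2'][20:300,180:420]
E
```

```text
tube [ 0.3574 -0.2848]
large [ 0.4181 -0.1189]
sl [ 0.5911 -0.1441]
sm [ 0.5802 -0.2255]
sr [ 0.567  -0.3099]
small [0.3516 0.2615]
cone [0.4342 0.1268]
reel [ 0.4417 -0.0049]
large2 [ 0.4178 -0.117 ]
posttip [0.5984 0.219 ]
board [[13, 138, 131], [13, 141, 130], [13, 140, 126], [12, 138, 137], [13, 139, 119], [13, 140, 126], [13, 138, 139], [13, 137, 128]] [ 16 103 141]Traceback (most recent call last):
  File "<stdin>", line 15, in <module>
ValueError: max() iterable argument is empty
```

```bash
python3 - <<'E'
from h import *
import pickle
for nm,n,(x,y,w,h),z in [('board','w1',(300,30,110,180),.018),('base','w2',(325,35,85,90),.014)]:
    im=cv2.imread(f'pics/{n}.png'); C=cam('wrist',pickle.load(open(n+'.pkl','rb')))
    hsv=cv2.cvtColor(im,cv2.COLOR_BGR2HSV)
    m=cv2.inRange(hsv,(0,120,20),(14,255,255)); k=np.zeros_like(m); k[y:y+h,x:x+w]=m[y:y+h,x:x+w]
    k=cv2.morphologyEx(cv2.morphologyEx(k,cv2.MORPH_CLOSE,np.ones((9,9))),cv2.MORPH_OPEN,np.ones((5,5)))
    c=max(cv2.findContours(k,0,2)[0],key=cv2.contourArea)
    P=np.array([ray(C,*p,z)[:2] for p in c[:,0]],np.float32); print(nm,cv2.minAreaRect(P),cv2.fitEllipse(P))
# tops: bright rings / dark tube via ellipse of edges
def top(n,x,y,r,lo,hi,z):
    im=cv2.imread(f'pics/{n}.png'); C=cam('wrist',pickle.load(open(n+'.pkl','rb')))
    hsv=cv2.cvtColor(im,cv2.COLOR_BGR2HSV); m=cv2.inRange(hsv,lo,hi); k=np.zeros_like(m); k[y-r:y+r,x-r:x+r]=m[y-r:y+r,x-r:x+r]
    c=max(cv2.findContours(k,0,2)[0],key=cv2.contourArea)
    P=np.array([ray(C,*p,z)[:2] for p in c[:,0]],np.float32); return cv2.fitEllipse(P)[:2]
print('large',top('w1',252,48,32,(15,0,165),(110,90,255),.036))
print('small',top('w2',206,48,32,(15,0,165),(110,90,255),.028))
print('cone',top('w2',264,147,30,(15,0,165),(110,90,255),.09))
E
```

```text
board ((0.577738881111145, -0.22429022192955017), (0.24738967418670654, 0.07971861213445663), 81.8864517211914) ((0.5780882835388184, -0.22303202748298645), (0.08503887057304382, 0.3479052782058716), 171.8972625732422)
base ((0.5962104797363281, 0.21939721703529358), (0.10579089820384979, 0.10877888649702072), 89.97921752929688) ((0.5963625907897949, 0.21956399083137512), (0.10659397393465042, 0.1078125610947609), 122.4589614868164)
large ((0.4168267548084259, -0.12132703512907028), (0.060241881757974625, 0.06157630681991577))
small ((0.34915652871131897, 0.2608245015144348), (0.046026811003685, 0.04614081606268883))
cone ((0.4332635700702667, 0.12564410269260406), (0.04691515117883682, 0.04895702749490738))
```

```bash
python3 - <<'E'
import cv2,numpy as np
a=cv2.imread('pics/w1.png');b=cv2.imread('pics/w2.png')
f=lambda i,x,y:cv2.resize(i[y:y+60,x:x+60],(260,260),interpolation=2)
r1=np.hstack([f(a,180,140),f(a,222,20),f(a,355,35)]);r2=np.hstack([f(b,235,115),f(b,237,195),f(b,365,45)])
cv2.imwrite('pics/crop1.png',np.vstack([r1,r2]))
E
```

```text
(no output)
```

View pics/crop1.png

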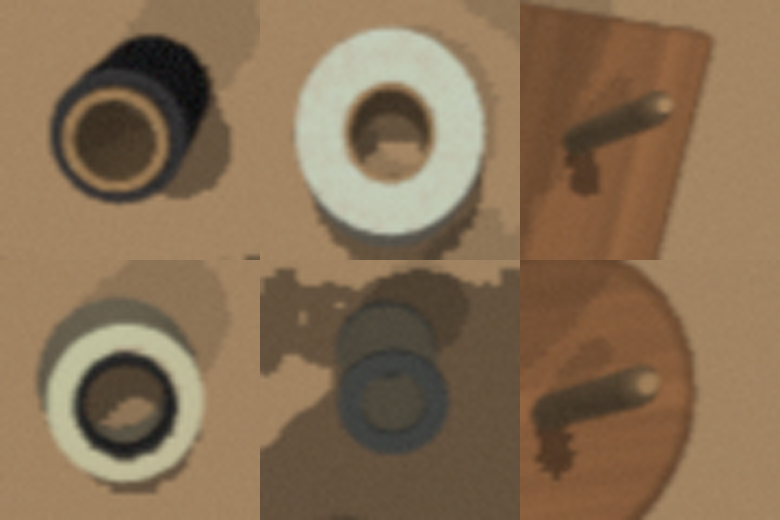

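Positions agree across views (spindle spacing 84–85 mm, roll sizes within 2 mm):

| Item | x (m) | y (m) |
|---|---|---|
| Cone | 0.4335 | 0.126 |
| Tube | 0.357 | -0.285 |
| Reel | 0.442 | -0.0045 |
| Large roll | 0.417 | -0.1205 |
| Small roll | 0.350 | 0.261 |
| Left spindle | 0.590 | -0.140 |
| Middle spindle | 0.579 | -0.2245 |
| Right spindle | 0.566 | -0.309 |
| Post | 0.597 | 0.2195 |

Next is the cone.

{"api": "apply_moves", "payload": {"deltas": [[-1,0.005,0.008,-0.035,0,0,0],[-1,0.01,0.015,-0.07,0,0,0],[-1,0.015,0.023,-0.105,0,0,0],[-1,0.015,0.023,-0.145,0,0,0],[-1,0.015,0.023,-0.185,0,0,0],[-1,0.015,0.023,-0.22,0,0,0],[-1,0.015,0.023,-0.25,0,0,0],[-1,0.015,0.023,-0.275,0,0,0],[-1,0.015,0.023,-0.292,0,0,0],[-1,0.015,0.023,-0.292,0,0,0],[1,0.015,0.023,-0.292,0,0,0],[1,0.015,0.023,-0.292,0,0,0]]}}

```text
time_s: 3.25
eef_pos: [0.4342, 0.125, 0.048]
eef_rot: [[0.004, 1.0, 0.001], [1.0, -0.004, -0.001], [-0.001, 0.001, -1.0]]
contact_force: [0.7, 0.1, -0.6]
grip_width: 0.0639
```

{"api": "apply_moves", "payload": {"deltas": [[1,0,0,0,0,0,0],[1,0,0,0,0,0,0],[1,0,0,0,0,0,0],[1,0,0,0,0,0,0],[1,0,0,0,0,0,0]]}}

```text
time_s: 3.67
eef_pos: [0.4344, 0.1252, 0.0491]
eef_rot: [[0.004, 1.0, 0.003], [1.0, -0.004, 0.0], [0.0, 0.003, -1.0]]
contact_force: [-1.8, -0.2, 10.8]
grip_width: 0.0531
```

{"api": "apply_moves", "payload": {"deltas": [[1,0,0,0.02,0,0,0],[1,0,0,0.055,0,0,0],[1,0,0,0.09,0,0,0],[1,0.015,-0.025,0.12,0,0,0],[1,0.033,-0.055,0.125,0,0,0],[1,0.05,-0.085,0.125,0,0,0],[1,0.068,-0.115,0.125,0,0,0],[1,0.085,-0.145,0.125,0,0,0],[1,0.103,-0.175,0.125,0,0,0],[1,0.12,-0.205,0.125,0,0,0],[1,0.138,-0.235,0.125,0,0,0],[1,0.156,-0.265,0.125,0,0,0]]}}

```text
time_s: 4.67
eef_pos: [0.5898, -0.1419, 0.174]
eef_rot: [[0.004, 1.0, 0.001], [1.0, -0.004, -0.001], [-0.001, 0.001, -1.0]]
contact_force: [1.1, 1.2, -2.1]
grip_width: 0.0528
```

{"api": "apply_moves", "payload": {"deltas": [[1,0,0,0,0,0,0],[1,0,0,0,0,0,0]]}}

```text
time_s: 4.83
eef_pos: [0.5897, -0.1423, 0.1732]
eef_rot: [[0.008, 1.0, 0.001], [1.0, -0.008, -0.0], [-0.0, 0.001, -1.0]]
contact_force: [0.1, 0.9, -1.6]
grip_width: 0.0525
```

```bash
python3 - <<'E'
from h import *
o=bot.get_obs();print(o['eef_pos'],o['grip_width'],o['contact_force'],o['time_s'],o['q'])
w=bot.capture('wrist');t=bot.capture('scene')
cv2.imwrite('pics/c1.png',np.hstack([cv2.resize(w,(400,300)),cv2.resize(t[90:240,130:330],(400,300))]))
C=cam('scene')
E
```

```text
[ 0.5897 -0.1423  0.1732] 0.05254226759651875 [ 0.1419  0.9416 -1.602 ] 4.8333 [ 31.4528  34.5423 -34.8544 109.6082  27.6629  44.3299 -19.3927]
```

View pics/c1.png

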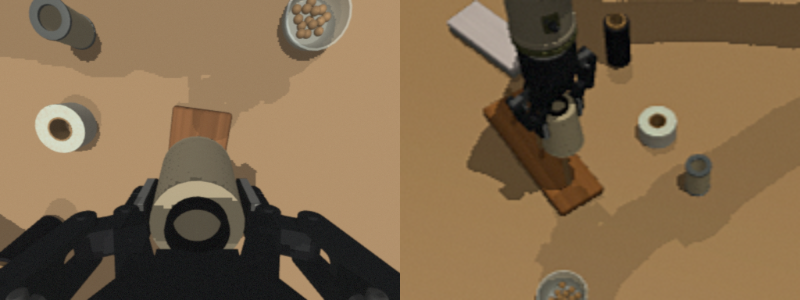

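The cone is held upright over the left spindle. The grip width has fallen slightly, so it may have slipped down a few mm. I'll lower it in stages and watch the force.

{"api": "apply_moves", "payload": {"deltas": [[1,0,0.002,-0.02,0,0,0],[1,0,0.002,-0.04,0,0,0],[1,0,0.002,-0.055,0,0,0],[1,0,0.002,-0.07,0,0,0],[1,0,0.002,-0.08,0,0,0],[1,0,0.002,-0.09,0,0,0],[1,0,0.002,-0.094,0,0,0],[1,0,0.002,-0.097,0,0,0],[1,0,0.002,-0.097,0,0,0]]}}

```text
time_s: 5.68
eef_pos: [0.5897, -0.137, 0.0752]
eef_rot: [[0.003, 1.0, -0.0], [1.0, -0.003, -0.0], [-0.0, -0.0, -1.0]]
contact_force: [-0.0, -0.7, -2.0]
grip_width: 0.0526
```

{"api": "apply_moves", "payload": {"deltas": [[1,0,0,-0.002,0,0,0],[1,0,0,-0.004,0,0,0],[1,0,0,-0.004,0,0,0]]}}

```text
time_s: 5.93
eef_pos: [0.5898, -0.1373, 0.0713]
eef_rot: [[0.003, 1.0, 0.0], [1.0, -0.003, -0.0], [-0.0, 0.0, -1.0]]
contact_force: [0.3, -0.2, -1.3]
grip_width: 0.0528
```

{"api": "apply_moves", "payload": {"deltas": [[1,0,0,-0.0015,0,0,0],[1,0,0,-0.003,0,0,0],[1,0,0,-0.003,0,0,0]]}}

```text
time_s: 6.18
eef_pos: [0.5897, -0.1373, 0.0681]
eef_rot: [[0.003, 1.0, -0.0], [1.0, -0.003, -0.0], [-0.0, -0.0, -1.0]]
contact_force: [0.2, -0.0, -1.7]
grip_width: 0.0524
```

{"api": "apply_moves", "payload": {"deltas": [[1,0,0,-0.001,0,0,0],[1,0,0,-0.002,0,0,0],[1,0,0,-0.002,0,0,0]]}}

```text
time_s: 6.43
eef_pos: [0.5899, -0.1373, 0.0672]
eef_rot: [[0.003, 1.0, 0.0], [1.0, -0.003, -0.001], [-0.001, 0.0, -1.0]]
contact_force: [-3.5, 0.6, 9.1]
grip_width: 0.0529
```

```bash
python3 - <<'E'
from h import *
o=bot.get_obs();print(o['eef_pos'],o['contact_force'])
w=bot.capture('scene')
cv2.imwrite('pics/c2.png',cv2.resize(w[110:210,150:270],(720,600),interpolation=2))
E
```

```text
[ 0.5899 -0.1373  0.0672] [-3.4776  0.605   9.1176]
```

View pics/c2.png

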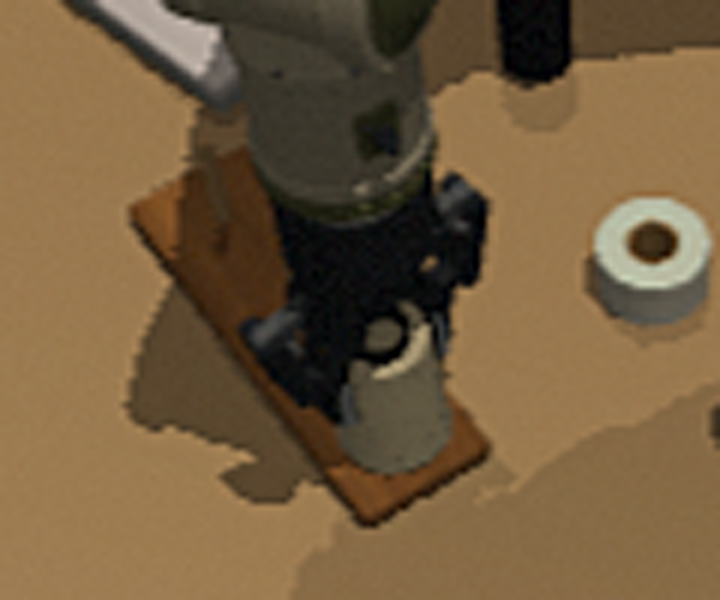

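Contact came at TCP z 0.067, exactly the seated height. I'll release and go to the tube.

{"api": "apply_moves", "payload": {"deltas": [[-1,0,0,0,0,0,0],[-1,0,0,0,0,0,0],[-1,0,0,0,0,0,0],[-1,0,0,0,0,0,0],[-1,0,0,0,0,0,0],[-1,0,0,0.01,0,0,0],[-1,0,0,0.03,0,0,0],[-1,0,0,0.06,0,0,0],[-1,0,0,0.09,0,0,0],[-1,0,0,0.12,0,0,0],[-1,-0.03,-0.018,0.13,0,0,0],[-1,-0.06,-0.037,0.13,0,0,0]]}}

```text
time_s: 7.48
eef_pos: [0.5319, -0.173, 0.1999]
eef_rot: [[-0.0, 1.0, 0.006], [1.0, 0.0, -0.001], [-0.001, 0.006, -1.0]]
contact_force: [-0.8, -0.6, -0.4]
grip_width: 0.0855
```

{"api": "apply_moves", "payload": {"deltas": [[-1,-0.033,-0.02,0,0,0,0],[-1,-0.066,-0.041,0,0,0,0],[-1,-0.1,-0.065,0,0,0,0],[-1,-0.13,-0.085,-0.01,0,0,0],[-1,-0.155,-0.1,-0.04,0,0,0],[-1,-0.173,-0.11,-0.07,0,0,0],[-1,-0.173,-0.11,-0.1,0,0,0],[-1,-0.173,-0.11,-0.125,0,0,0],[-1,-0.173,-0.11,-0.14,0,0,0],[-1,-0.173,-0.11,-0.143,0,0,0],[-1,-0.173,-0.11,-0.143,0,0,0]]}}

```text
time_s: 8.4
eef_pos: [0.3569, -0.2839, 0.053]
eef_rot: [[0.002, 1.0, -0.001], [1.0, -0.002, 0.0], [0.0, -0.001, -1.0]]
contact_force: [-0.6, -0.1, 0.5]
grip_width: 0.085
```

{"api": "apply_moves", "payload": {"deltas": [[1,0,-0.001,0,0,0,0],[1,0,-0.001,0,0,0,0],[1,0,-0.001,0,0,0,0],[1,0,-0.001,0,0,0,0],[1,0,-0.001,0,0,0,0],[1,0,-0.001,0,0,0,0],[1,0,-0.001,0,0,0,0],[1,0,-0.001,0,0,0,0]]}}

```text
time_s: 9.07
eef_pos: [0.357, -0.2857, 0.0545]
eef_rot: [[0.004, 1.0, 0.001], [1.0, -0.004, -0.002], [-0.002, 0.001, -1.0]]
contact_force: [-1.9, 1.4, 12.0]
grip_width: 0.0435
```

{"api": "apply_moves", "payload": {"deltas": [[1,0,0,0.02,0,0,0],[1,0,0,0.05,0,0,0],[1,0,0,0.08,0,0,0],[1,0.015,0,0.11,0,0,0],[1,0.05,-0.005,0.12,0,0,0],[1,0.085,-0.01,0.12,0,0,0],[1,0.12,-0.015,0.12,0,0,0],[1,0.15,-0.02,0.12,0,0,0],[1,0.18,-0.023,0.12,0,0,0],[1,0.2,-0.023,0.12,0,0,0],[1,0.209,-0.023,0.12,0,0,0],[1,0.209,-0.023,0.12,0,0,0]]}}

```text
time_s: 10.07
eef_pos: [0.5673, -0.3075, 0.1734]
eef_rot: [[0.002, 1.0, 0.001], [1.0, -0.002, 0.001], [0.001, 0.001, -1.0]]
contact_force: [0.0, -0.6, -0.9]
grip_width: 0.0429
```

```bash
python3 - <<'E'
from h import *
o=bot.get_obs();print(o['eef_pos'],o['grip_width'],o['contact_force'],o['time_s'],o['q'])
w=bot.capture('scene')
cv2.imwrite('pics/c3.png',cv2.resize(w[90:210,140:284],(720,600),interpolation=2))
E
```

```text
[ 0.5673 -0.3075  0.1734] 0.042936111305823296 [ 0.0269 -0.5663 -0.8894] 10.0667 [ 46.477   37.1674 -35.8166 104.4446  28.5097  47.613   -3.6236]
```

View pics/c3.png

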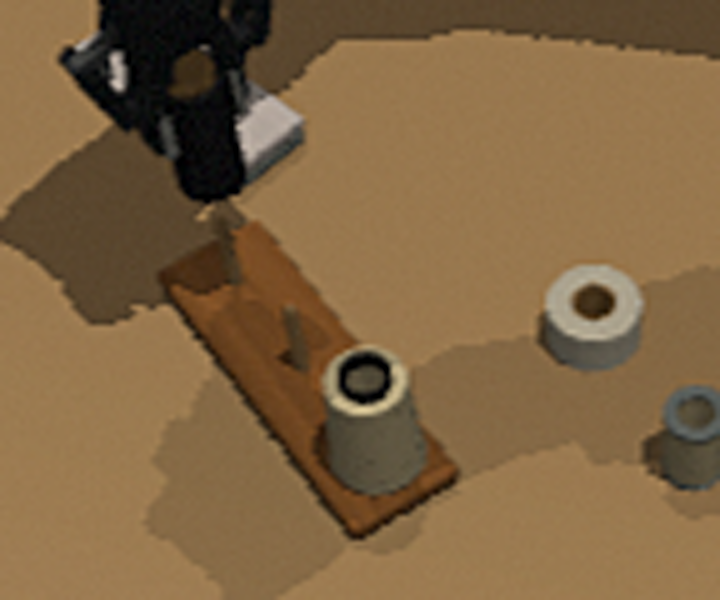

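The cone stands upright on the left spindle, and the tube is hanging over the right one.

{"api": "apply_moves", "payload": {"deltas": [[1,-0.001,-0.001,-0.02,0,0,0],[1,-0.001,-0.001,-0.04,0,0,0],[1,-0.001,-0.001,-0.055,0,0,0],[1,-0.001,-0.001,-0.07,0,0,0],[1,-0.001,-0.001,-0.08,0,0,0],[1,-0.001,-0.001,-0.09,0,0,0],[1,-0.001,-0.001,-0.096,0,0,0],[1,-0.001,-0.001,-0.098,0,0,0],[1,-0.001,-0.001,-0.098,0,0,0]]}}

```text
time_s: 10.87
eef_pos: [0.5645, -0.3092, 0.0751]
eef_rot: [[0.003, 1.0, -0.0], [1.0, -0.003, 0.0], [0.0, -0.0, -1.0]]
contact_force: [0.3, 0.9, -0.8]
grip_width: 0.0431
```

{"api": "apply_moves", "payload": {"deltas": [[1,0,0,-0.001,0,0,0],[1,0,0,-0.002,0,0,0],[1,0,0,-0.002,0,0,0]]}}

```text
time_s: 11.12
eef_pos: [0.565, -0.3093, 0.0736]
eef_rot: [[0.003, 1.0, 0.001], [1.0, -0.003, -0.0], [-0.0, 0.001, -1.0]]
contact_force: [0.1, 0.2, -1.5]
grip_width: 0.0432
```

{"api": "apply_moves", "payload": {"deltas": [[1,0,0,-0.001,0,0,0],[1,0,0,-0.002,0,0,0],[1,0,0,-0.002,0,0,0]]}}

```text
time_s: 11.37
eef_pos: [0.5651, -0.3093, 0.0726]
eef_rot: [[0.003, 1.0, 0.001], [1.0, -0.003, -0.001], [-0.001, 0.001, -1.0]]
contact_force: [-2.2, 0.6, 11.2]
grip_width: 0.0433
```

The tube is seated at z 0.0726 as expected. I'll release it and go to the reel.

{"api": "apply_moves", "payload": {"deltas": [[-1,0,0,0,0,0,0],[-1,0,0,0,0,0,0],[-1,0,0,0,0,0,0],[-1,0,0,0,0,0,0],[-1,0,0,0,0,0,0],[-1,0,0,0.01,0,0,0],[-1,0,0,0.03,0,0,0],[-1,0,0,0.06,0,0,0],[-1,0,0,0.09,0,0,0],[-1,0,0,0.12,0,0,0],[-1,-0.013,0.035,0.13,0,0,0],[-1,-0.027,0.065,0.13,0,0,0]]}}

```text
time_s: 12.37
eef_pos: [0.5394, -0.2443, 0.2047]
eef_rot: [[0.006, 1.0, 0.006], [1.0, -0.006, -0.002], [-0.002, 0.006, -1.0]]
contact_force: [1.3, 2.2, -0.9]
grip_width: 0.0855
```

{"api": "apply_moves", "payload": {"deltas": [[-1,-0.013,0.037,0,0,0,0],[-1,-0.03,0.072,0,0,0,0],[-1,-0.045,0.108,0,0,0,0],[-1,-0.06,0.145,0,0,0,0],[-1,-0.075,0.18,-0.01,0,0,0],[-1,-0.086,0.21,-0.03,0,0,0],[-1,-0.096,0.23,-0.06,0,0,0],[-1,-0.096,0.24,-0.09,0,0,0],[-1,-0.096,0.24,-0.12,0,0,0],[-1,-0.096,0.24,-0.15,0,0,0],[-1,-0.096,0.24,-0.166,0,0,0],[-1,-0.096,0.24,-0.169,0,0,0]]}}

```text
time_s: 13.37
eef_pos: [0.4412, -0.0035, 0.0304]
eef_rot: [[0.001, 1.0, -0.003], [1.0, -0.001, -0.001], [-0.001, -0.003, -1.0]]
contact_force: [-0.4, 0.1, -1.0]
grip_width: 0.0851
```

{"api": "apply_moves", "payload": {"deltas": [[-1,0,0,0,0,0,0],[1,0,0,0,0,0,0],[1,0,0,0,0,0,0],[1,0,0,0,0,0,0],[1,0,0,0,0,0,0],[1,0,0,0,0,0,0],[1,0,0,0,0,0,0],[1,0,0,0,0,0,0]]}}

```text
time_s: 14.03
eef_pos: [0.4423, -0.0046, 0.0335]
eef_rot: [[0.004, 1.0, 0.002], [1.0, -0.004, -0.0], [-0.0, 0.002, -1.0]]
contact_force: [-0.6, -0.5, 13.8]
grip_width: 0.0391
```

{"api": "apply_moves", "payload": {"deltas": [[1,0,0,0.02,0,0,0],[1,0,0,0.055,0,0,0],[1,0,0,0.09,0,0,0],[1,0,-0.015,0.12,0,0,0],[1,0.015,-0.045,0.14,0,0,0],[1,0.03,-0.08,0.14,0,0,0],[1,0.05,-0.11,0.14,0,0,0],[1,0.07,-0.14,0.14,0,0,0],[1,0.09,-0.17,0.14,0,0,0],[1,0.11,-0.2,0.14,0,0,0],[1,0.13,-0.22,0.14,0,0,0],[1,0.137,-0.22,0.14,0,0,0]]}}

```text
time_s: 15.03
eef_pos: [0.5801, -0.2305, 0.1723]
eef_rot: [[0.01, 1.0, 0.001], [1.0, -0.01, -0.002], [-0.002, 0.001, -1.0]]
contact_force: [0.6, -1.1, -0.9]
grip_width: 0.0397
```

{"api": "apply_moves", "payload": {"deltas": [[1,0,0,0,0,0,0],[1,0,0,0,0,0,0]]}}

```text
time_s: 15.2
eef_pos: [0.578, -0.2235, 0.1723]
eef_rot: [[0.003, 1.0, -0.001], [1.0, -0.003, 0.001], [0.001, -0.001, -1.0]]
contact_force: [-0.5, 0.5, -0.1]
grip_width: 0.0397
```

```bash
python3 - <<'E'
from h import *
o=bot.get_obs();print(o['eef_pos'],o['grip_width'],o['contact_force'],o['time_s'],o['q'])
w=bot.capture('scene');v=bot.capture('wrist')
cv2.imwrite('pics/c4.png',np.hstack([cv2.resize(w[90:210,140:260],(400,400),interpolation=2),cv2.resize(v[:,60:444],(400,400))]))
E
```

```text
[ 0.578  -0.2235  0.1723] 0.039651610897026394 [-0.5384  0.4982 -0.1241] 15.2 [ 41.0788  36.3515 -38.459  107.7133  30.4258  46.6118 -13.6729]
```

View pics/c4.png

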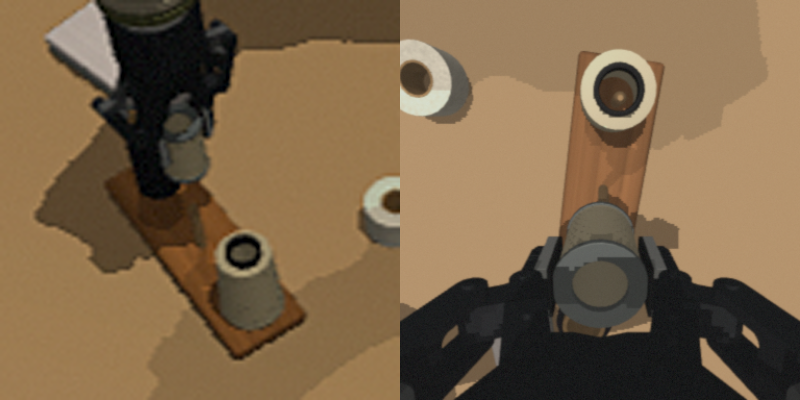

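The reel is held upright over the middle spindle, and the left spindle shows inside the cone's bore.

{"api": "apply_moves", "payload": {"deltas": [[1,0.001,-0.001,-0.025,0,0,0],[1,0.001,-0.001,-0.045,0,0,0],[1,0.001,-0.001,-0.06,0,0,0],[1,0.001,-0.001,-0.075,0,0,0],[1,0.001,-0.001,-0.09,0,0,0],[1,0.001,-0.001,-0.102,0,0,0],[1,0.001,-0.001,-0.111,0,0,0],[1,0.001,-0.001,-0.117,0,0,0],[1,0.001,-0.001,-0.117,0,0,0]]}}

```text
time_s: 16.05
eef_pos: [0.5792, -0.2248, 0.0544]
eef_rot: [[0.002, 1.0, -0.001], [1.0, -0.002, 0.0], [0.0, -0.001, -1.0]]
contact_force: [-0.3, 0.7, -0.2]
grip_width: 0.0398
```

{"api": "apply_moves", "payload": {"deltas": [[1,0,0,-0.001,0,0,0],[1,0,0,-0.002,0,0,0],[1,0,0,-0.002,0,0,0]]}}

```text
time_s: 16.3
eef_pos: [0.58, -0.2253, 0.0537]
eef_rot: [[0.003, 1.0, 0.001], [1.0, -0.003, -0.0], [-0.0, 0.001, -1.0]]
contact_force: [0.2, -0.2, -0.5]
grip_width: 0.0398
```

{"api": "apply_moves", "payload": {"deltas": [[1,0,0,-0.001,0,0,0],[1,0,0,-0.002,0,0,0],[1,0,0,-0.002,0,0,0]]}}

```text
time_s: 16.55
eef_pos: [0.58, -0.2254, 0.0516]
eef_rot: [[0.003, 1.0, 0.001], [1.0, -0.003, -0.0], [-0.0, 0.001, -1.0]]
contact_force: [-0.6, -0.8, 1.7]
grip_width: 0.0396
```

{"api": "apply_moves", "payload": {"deltas": [[1,0,0,-0.001,0,0,0],[1,0,0,-0.001,0,0,0],[1,0,0,-0.001,0,0,0]]}}

```text
time_s: 16.8
eef_pos: [0.58, -0.2254, 0.0516]
eef_rot: [[0.003, 1.0, 0.001], [1.0, -0.003, -0.001], [-0.001, 0.001, -1.0]]
contact_force: [-2.9, -0.2, 13.0]
grip_width: 0.0397
```

Seated at 0.0516. I'll release the reel and go to the large roll.

{"api": "apply_moves", "payload": {"deltas": [[-1,0,0,0,0,0,0],[-1,0,0,0,0,0,0],[-1,0,0,0,0,0,0],[-1,0,0,0,0,0,0],[-1,0,0,0,0,0,0],[-1,0,0,0.01,0,0,0],[-1,0,0,0.03,0,0,0],[-1,0,0,0.06,0,0,0],[-1,0,0,0.09,0,0,0],[-1,0,0,0.12,0,0,0],[-1,-0.01,0.005,0.14,0,0,0],[-1,-0.04,0.02,0.14,0,0,0]]}}

```text
time_s: 17.8
eef_pos: [0.5447, -0.2065, 0.195]
eef_rot: [[0.005, 1.0, 0.01], [1.0, -0.005, -0.002], [-0.002, 0.01, -1.0]]
contact_force: [0.8, 0.3, -0.7]
grip_width: 0.0853
```

{"api": "apply_moves", "payload": {"deltas": [[-1,-0.03,0.02,0,0,0,0],[-1,-0.06,0.04,0,0,0,0],[-1,-0.09,0.06,-0.01,0,0,0],[-1,-0.115,0.075,-0.03,0,0,0],[-1,-0.123,0.085,-0.06,0,0,0],[-1,-0.123,0.085,-0.09,0,0,0],[-1,-0.123,0.085,-0.12,0,0,0],[-1,-0.123,0.085,-0.145,0,0,0],[-1,-0.123,0.085,-0.165,0,0,0],[-1,-0.123,0.085,-0.174,0,0,0],[-1,-0.123,0.085,-0.174,0,0,0]]}}

```text
time_s: 18.72
eef_pos: [0.4168, -0.1195, 0.0149]
eef_rot: [[0.0, 1.0, -0.002], [1.0, -0.0, -0.001], [-0.001, -0.002, -1.0]]
contact_force: [0.1, -0.2, -0.7]
grip_width: 0.0854
```

{"api": "apply_moves", "payload": {"deltas": [[-1,0,0,0,0,0,0],[1,0,0,0,0,0,0],[1,0,0,0,0,0,0],[1,0,0,0,0,0,0],[1,0,0,0,0,0,0],[1,0,0,0,0,0,0],[1,0,0,0,0,0,0],[1,0,0,0,0,0,0]]}}

```text
time_s: 19.38
eef_pos: [0.4173, -0.1205, 0.0179]
eef_rot: [[0.003, 1.0, 0.003], [1.0, -0.003, -0.0], [-0.0, 0.003, -1.0]]
contact_force: [-1.2, 0.8, 16.4]
grip_width: 0.0608
```

{"api": "apply_moves", "payload": {"deltas": [[1,0,0,0.02,0,0,0],[1,0,0,0.055,0,0,0],[1,0.01,0.015,0.09,0,0,0],[1,0.026,0.05,0.11,0,0,0],[1,0.042,0.082,0.115,0,0,0],[1,0.06,0.115,0.115,0,0,0],[1,0.078,0.148,0.115,0,0,0],[1,0.095,0.18,0.115,0,0,0],[1,0.112,0.212,0.115,0,0,0],[1,0.13,0.245,0.115,0,0,0],[1,0.147,0.277,0.115,0,0,0],[1,0.163,0.308,0.115,0,0,0]]}}

```text
time_s: 20.38
eef_pos: [0.5802, 0.1892, 0.1324]
eef_rot: [[0.004, 1.0, -0.0], [1.0, -0.004, 0.001], [0.001, -0.0, -1.0]]
contact_force: [-0.2, -0.7, -1.6]
grip_width: 0.0607
```

{"api": "apply_moves", "payload": {"deltas": [[1,0.01,0.02,0,0,0,0],[1,0.017,0.032,0,0,0,0],[1,0.017,0.032,0,0,0,0],[1,0.017,0.032,0,0,0,0]]}}

```text
time_s: 20.72
eef_pos: [0.5963, 0.2189, 0.1314]
eef_rot: [[0.003, 1.0, -0.001], [1.0, -0.003, -0.0], [-0.0, -0.001, -1.0]]
contact_force: [-1.1, -0.3, -1.9]
grip_width: 0.0603
```

```bash
python3 - <<'E'
from h import *
o=bot.get_obs();print(o['eef_pos'],o['grip_width'],o['contact_force'],o['time_s'],o['q'])
w=bot.capture('scene');v=bot.capture('wrist')
cv2.imwrite('pics/c5.png',np.hstack([cv2.resize(w[110:300,160:350],(400,400),interpolation=2),cv2.resize(v[:,60:444],(400,400))]))
E
```

```text
[0.5963 0.2189 0.1314] 0.060332485173021935 [-1.0528 -0.2652 -1.8636] 20.7167 [ -0.8228  40.4466 -38.2274 107.2835  34.8763  44.5917 -58.3631]
```

View pics/c5.png

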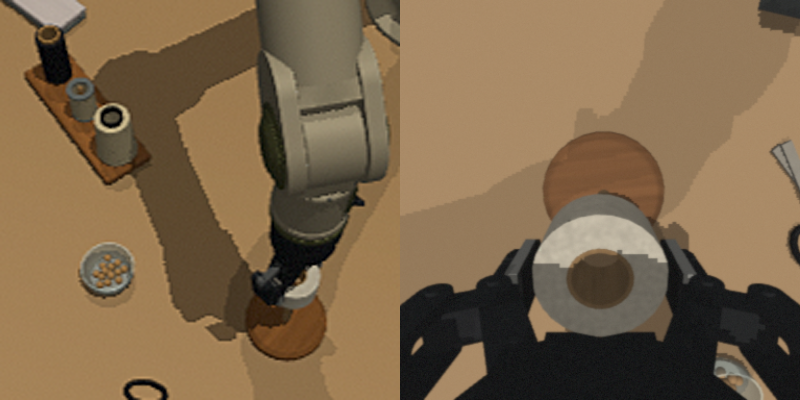

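All three thread items stand upright on their spindles. The large roll is level over the post.

{"api": "apply_moves", "payload": {"deltas": [[1,0.001,0,-0.012,0,0,0],[1,0.001,0,-0.024,0,0,0],[1,0.001,0,-0.036,0,0,0],[1,0.001,0,-0.05,0,0,0],[1,0.001,0,-0.064,0,0,0],[1,0.001,0,-0.076,0,0,0],[1,0.001,0,-0.086,0,0,0],[1,0.001,0,-0.091,0,0,0],[1,0.001,0,-0.091,0,0,0]]}}

```text
time_s: 21.57
eef_pos: [0.5971, 0.2197, 0.0387]
eef_rot: [[0.003, 1.0, -0.002], [1.0, -0.003, -0.001], [-0.001, -0.002, -1.0]]
contact_force: [-0.1, -0.3, -1.1]
grip_width: 0.0599
```

{"api": "apply_moves", "payload": {"deltas": [[1,0,0,-0.001,0,0,0],[1,0,0,-0.002,0,0,0],[1,0,0,-0.003,0,0,0],[1,0,0,-0.003,0,0,0]]}}

```text
time_s: 21.9
eef_pos: [0.598, 0.2198, 0.0376]
eef_rot: [[0.003, 1.0, 0.001], [1.0, -0.003, 0.0], [0.0, 0.001, -1.0]]
contact_force: [-0.2, -0.0, -1.0]
grip_width: 0.0603
```

{"api": "apply_moves", "payload": {"deltas": [[1,0,0,-0.001,0,0,0],[1,0,0,-0.002,0,0,0],[1,0,0,-0.002,0,0,0]]}}

```text
time_s: 22.15
eef_pos: [0.598, 0.2198, 0.0361]
eef_rot: [[0.003, 1.0, 0.001], [1.0, -0.003, -0.0], [-0.0, 0.001, -1.0]]
contact_force: [-1.4, -1.6, 6.2]
grip_width: 0.0604
```

Seated. I'll release the large roll and go to the small roll.

{"api": "apply_moves", "payload": {"deltas": [[-1,0,0,0,0,0,0],[-1,0,0,0,0,0,0],[-1,0,0,0,0,0,0],[-1,0,0,0,0,0,0],[-1,0,0,0,0,0,0],[-1,0,0,0.01,0,0,0],[-1,0,0,0.03,0,0,0],[-1,0,0,0.06,0,0,0],[-1,0,0,0.09,0,0,0],[-1,0,0,0.11,0,0,0],[-1,-0.03,0.005,0.11,0,0,0],[-1,-0.065,0.011,0.11,0,0,0]]}}

```text
time_s: 23.15
eef_pos: [0.5346, 0.2306, 0.1471]
eef_rot: [[0.007, 1.0, 0.004], [1.0, -0.007, 0.002], [0.002, 0.004, -1.0]]
contact_force: [-0.2, 0.7, -0.3]
grip_width: 0.0851
```

{"api": "apply_moves", "payload": {"deltas": [[-1,-0.035,0.005,0,0,0,0],[-1,-0.07,0.01,0,0,0,0],[-1,-0.105,0.017,0,0,0,0],[-1,-0.14,0.023,-0.01,0,0,0],[-1,-0.165,0.03,-0.025,0,0,0],[-1,-0.183,0.03,-0.05,0,0,0],[-1,-0.183,0.03,-0.075,0,0,0],[-1,-0.183,0.03,-0.1,0,0,0],[-1,-0.183,0.03,-0.12,0,0,0],[-1,-0.183,0.03,-0.13,0,0,0],[-1,-0.183,0.03,-0.13,0,0,0]]}}

```text
time_s: 24.07
eef_pos: [0.3491, 0.2613, 0.014]
eef_rot: [[0.0, 1.0, -0.001], [1.0, -0.0, -0.002], [-0.002, -0.001, -1.0]]
contact_force: [-0.3, 0.7, 0.0]
grip_width: 0.0857
```

{"api": "apply_moves", "payload": {"deltas": [[1,0,0,0,0,0,0],[1,0,0,0,0,0,0],[1,0,0,0,0,0,0],[1,0,0,0,0,0,0],[1,0,0,0,0,0,0],[1,0,0,0,0,0,0],[1,0,0,0,0,0,0],[1,0,0,0,0,0,0]]}}

```text
time_s: 24.73
eef_pos: [0.3503, 0.2609, 0.0166]
eef_rot: [[0.004, 1.0, 0.002], [1.0, -0.004, 0.002], [0.002, 0.002, -1.0]]
contact_force: [-0.9, -0.5, 12.8]
grip_width: 0.0455
```

{"api": "apply_moves", "payload": {"deltas": [[1,0,0,0.02,0,0,0],[1,0,0,0.055,0,0,0],[1,0.015,0,0.09,0,0,0],[1,0.05,-0.005,0.11,0,0,0],[1,0.085,-0.01,0.12,0,0,0],[1,0.12,-0.018,0.12,0,0,0],[1,0.155,-0.026,0.12,0,0,0],[1,0.19,-0.033,0.12,0,0,0],[1,0.22,-0.041,0.12,0,0,0],[1,0.24,-0.041,0.12,0,0,0],[1,0.248,-0.041,0.12,0,0,0],[1,0.248,-0.041,0.12,0,0,0]]}}

```text
time_s: 25.73
eef_pos: [0.5992, 0.2188, 0.1357]
eef_rot: [[0.006, 1.0, 0.0], [1.0, -0.006, 0.001], [0.001, 0.0, -1.0]]
contact_force: [-1.1, 0.2, -1.3]
grip_width: 0.0452
```

```bash
python3 - <<'E'
from h import *
o=bot.get_obs();print(o['eef_pos'],o['grip_width'],o['contact_force'],o['time_s'],o['q'])
w=bot.capture('scene');v=bot.capture('wrist')
cv2.imwrite('pics/c6.png',np.hstack([cv2.resize(w[180:300,230:350],(400,400),interpolation=2),cv2.resize(v[:,60:444],(400,400))]))
E
```

```text
[0.5992 0.2188 0.1357] 0.045189745279856836 [-1.061   0.1922 -1.2527] 25.7333 [  1.02    41.0933 -41.2079 106.7318  36.753   46.2673 -60.0262]
```

View pics/c6.png

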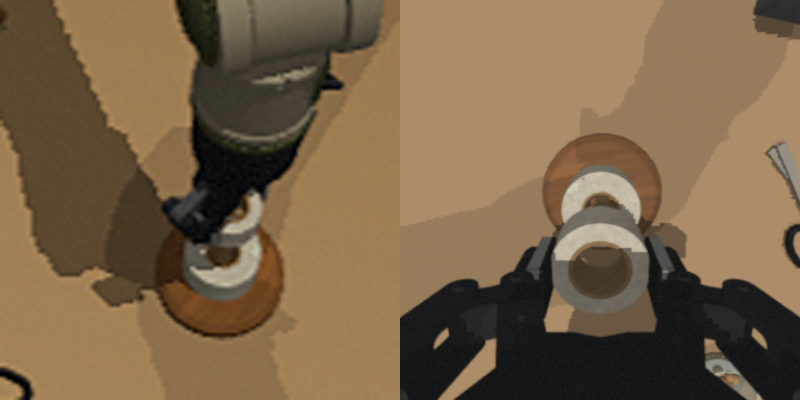

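The large roll is flat on the post base and the small roll is level above it.

{"api": "apply_moves", "payload": {"deltas": [[1,0,0,-0.008,0,0,0],[1,0,0,-0.018,0,0,0],[1,0,0,-0.03,0,0,0],[1,0,0,-0.042,0,0,0],[1,0,0,-0.052,0,0,0],[1,0,0,-0.058,0,0,0],[1,0,0,-0.061,0,0,0],[1,0,0,-0.061,0,0,0],[1,0,0,-0.061,0,0,0]]}}

```text
time_s: 26.58
eef_pos: [0.5978, 0.22, 0.0742]
eef_rot: [[0.003, 1.0, -0.0], [1.0, -0.003, 0.0], [0.0, -0.0, -1.0]]
contact_force: [-0.1, 0.2, 0.1]
grip_width: 0.0455
```

{"api": "apply_moves", "payload": {"deltas": [[1,0,0,-0.001,0,0,0],[1,0,0,-0.002,0,0,0],[1,0,0,-0.002,0,0,0],[1,0,0,-0.002,0,0,0]]}}

```text
time_s: 26.92
eef_pos: [0.5978, 0.2198, 0.0725]
eef_rot: [[0.003, 1.0, 0.0], [1.0, -0.003, 0.0], [0.0, 0.0, -1.0]]
contact_force: [0.0, -0.3, -1.2]
grip_width: 0.0454
```

{"api": "apply_moves", "payload": {"deltas": [[1,0,0,-0.001,0,0,0],[1,0,0,-0.002,0,0,0],[1,0,0,-0.002,0,0,0]]}}

```text
time_s: 27.17
eef_pos: [0.5979, 0.2198, 0.0708]
eef_rot: [[0.003, 1.0, 0.001], [1.0, -0.003, -0.0], [-0.0, 0.001, -1.0]]
contact_force: [-0.4, -1.3, 5.2]
grip_width: 0.0454
```

{"api": "apply_moves", "payload": {"deltas": [[1,0,0,-0.001,0,0,0],[1,0,0,-0.001,0,0,0],[1,0,0,-0.001,0,0,0]]}}

```text
time_s: 27.42
eef_pos: [0.5979, 0.2198, 0.0707]
eef_rot: [[0.003, 1.0, 0.001], [1.0, -0.003, -0.001], [-0.001, 0.001, -1.0]]
contact_force: [-3.9, -2.8, 13.9]
grip_width: 0.046
```

Seated at 0.0707 as expected. I'll release, retreat and check.

{"api": "apply_moves", "payload": {"deltas": [[-1,0,0,0.001,0,0,0],[-1,0,0,0.001,0,0,0],[-1,0,0,0.001,0,0,0],[-1,0,0,0.001,0,0,0],[-1,0,0,0.001,0,0,0],[-1,0,0,0.01,0,0,0],[-1,0,0,0.03,0,0,0],[-1,0,0,0.06,0,0,0],[-1,0,0,0.09,0,0,0],[-1,0,0,0.12,0,0,0],[-1,-0.02,-0.02,0.15,0,0,0],[-1,-0.05,-0.03,0.17,0,0,0]]}}

```text
time_s: 28.42
eef_pos: [0.5495, 0.1892, 0.2418]
eef_rot: [[0.005, 1.0, 0.003], [1.0, -0.005, 0.001], [0.001, 0.003, -1.0]]
contact_force: [0.5, -0.1, 0.5]
grip_width: 0.0853
```

{"api": "apply_moves", "payload": {"deltas": [[-1,-0.02,-0.02,0.01,0,0,0],[-1,-0.05,-0.04,0.02,0,0,0],[-1,-0.08,-0.06,0.03,0,0,0],[-1,-0.11,-0.08,0.04,0,0,0],[-1,-0.13,-0.11,0.05,0,0,0],[-1,-0.13,-0.14,0.05,0,0,0],[-1,-0.13,-0.17,0.05,0,0,0],[-1,-0.13,-0.17,0.05,0,0,0]]}}

```text
time_s: 29.08
eef_pos: [0.4169, 0.0145, 0.2894]
eef_rot: [[0.009, 1.0, -0.001], [1.0, -0.009, -0.003], [-0.003, -0.001, -1.0]]
contact_force: [0.5, -0.7, 0.4]
grip_width: 0.0853
```

```bash
python3 - <<'E'
from h import *
o=bot.get_obs();print(o['eef_pos'],o['grip_width'],o['contact_force'],o['time_s'])
w=bot.capture('scene');v=bot.capture('top'); w0=cv2.imread('pics/scene0.png');
cv2.imwrite('pics/f.png',np.hstack([cv2.resize(w[80:310,150:420],(470,400),interpolation=2),cv2.resize(v[110:260,90:210],(320,400),interpolation=2)]))
s0=cv2.imread('pics/top0.png').astype(int)
for n,(x,y) in dict(glue=(110,206),dish=(255,129),tin=(402,196)).items():
    print(n,np.abs(v[y-12:y+12,x-14:x+14].astype(int)-s0[y-12:y+12,x-14:x+14]).mean())
E
```

```text
[0.4169 0.0145 0.2894] 0.08527246373932426 [ 0.4874 -0.6516  0.4305] 29.0833
glue 5.6790674603174605
dish 5.432539682539683
tin 8.137896825396826
```

View pics/f.png

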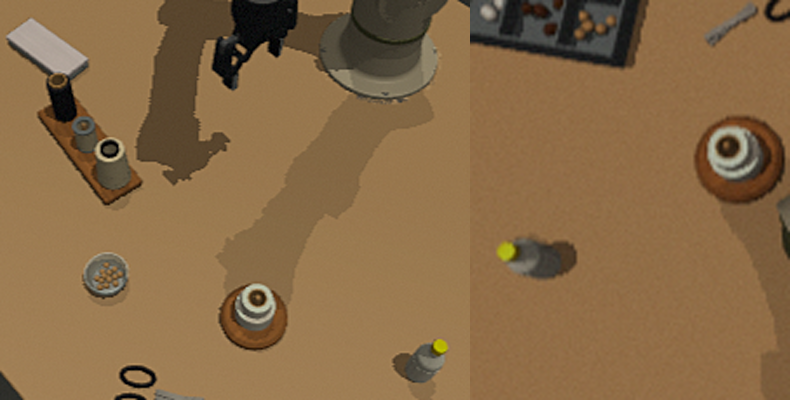

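The final picture shows all five seated and upright: cone left, reel middle, tube right, and the small roll on the large one. The bystanders are in place.

```bash
python3 -c "
from plant import bot
print(bot.close_job())"
```

```text
the job is handed in; nothing more can be done
None
```

The craft table is ready. The cone is on the left spindle, the reel on the middle one and the tube on the right one. On the tape post the large roll is at the bottom with the small roll on top. I handed the job in at about 29 s, well inside the 109 s limit.

- **Lowering:** I lowered each item until it touched down. Every contact came within 1 mm of the height expected for fully seated, and the highest force I read was about 16 N. I released each one only after that.
- **Last checks:** the final pictures show all five upright and released, with the open gripper well clear of everything. The glue bottle, bead dish and tin look unmoved. The before-and-after picture difference there was small, and slightly larger at the tin, where the arm's shadow fell in the first picture.
- **Small disagreement:** the cone's grip width read 0.6 mm smaller after lifting, which could have meant a slight slip, but it still touched down at the expected height. No check failed.

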